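# Throw a stiff toggle clamp with an extension tube

## Task

Clamp the casting in the drill fixture: the clamp's short handle is too stiff and greasy to work with the gripper, so slide the loose square steel tube onto it until it bears gently against the collar, and with the tube press the handle down past its dead point until it is fully home. Then draw the tube off, lay it back flat on the rubber mat and let go. Do not touch the fixture or its clamp with the robot itself, push only gently on the collar and ram nothing with the tube, and leave the tin, the tub and the spanner where they are.

Things in the scene. Friction and masses are not known exactly. Their poses are not given: they have to be found in the camera images.
- fixture: Steel drill fixture fixed to the bench; origin on the bench top, x = level direction in which the clamp handle points, z up. The handle swings in the x-z plane. Base plate 100 mm wide, 12 thick, x -235 to -50 mm. Clamp cheeks 36 mm wide, x -120 to -64, 104 mm high. Casting and hold-down arm at more negative x; the raised arm reaches 165 mm high. Nothing stands below the handle's outer part.
- handle_pivot (a point): Centre of the handle's hinge pin, at x = -90, y = 0, z = 85 mm of the fixture. The hinge axis is level, along the fixture's y.
- handle_tip (a point): Rounded free end of the clamp handle. Its x axis points outward along the handle. From the pivot: flat root (18 by 22 mm) to 45 mm, then a round steel stub of 14 mm diameter to this tip at 114 mm; on the stub sits a collar.
- ferrule: The handle's end fitting with its stop collar: a round steel collar, 29 mm diameter, 10 mm long, clamped on the stub by a set screw, which the tube end must meet. Origin fixed at the handle pivot, x axis outward along the handle. The collar's outer face lies somewhere 50 to 70 mm from the pivot, set anew each time and not measured: feel for it. The tube thus goes 44 to 64 mm onto the stub.
- handle (a joint): Handle angle, rad. 0 = open, pointing outward 0.72 rad above level; grows as it goes down; 0.82 = closed on its stop, 0.10 rad below level. Starts at 0.03 to 0.12, held by friction. Resistance grows to about 2.5 N m near 0.38, fades to the dead point at about 0.7, then turns: the clamp pulls itself home and stays locked. Let go before the dead point, it springs back.
- bar_center (a point): Middle of a loose straight square steel tube, open at both ends: 180 mm long (x axis), 26 mm square outside, 20 mm inside, about 0.32 kg. It starts flat on the mat, this point 13 mm above the mat's top. Either end slips over the handle's stub with 3 mm play all round until it meets the collar.
- mat: Black rubber mat fixed on the bench, 280 mm (x) by 200 mm (y), 4 mm thick; origin at the centre of its underside. The tube starts on it and goes back on it. Fixture and mat may change sides.
- tin: Bystander: paint-grey tin, 66 mm diameter, 110 mm tall, origin at the centre of its underside.
- tub: Bystander: open white plastic tub, 110 mm across the rim, 100 mm tall, origin at the centre of its underside.
- spanner: Bystander: steel spanner, 200 mm long along its x axis, lying flat, origin at the centre of its underside.
Mind the look-alikes: they are no part of the job. Of the things like the part that bears bar_center, leave any that is purple; of the rest the larger one is meant.

How it is judged:
On the way, in this order (a step that is already met when the one before it is completed fails the run):
1. the tube is on the handle's stub and bears on the collar (over 3 N) with the handle still before its dead point (x of handle_tip in the frame of bar_center between -0.055 and 0.055 m and y of handle_tip in the frame of bar_center between -0.01 and 0.01 m and z of handle_tip in the frame of bar_center between -0.01 and 0.01 m and value of joint handle below 0.6 rad and contact force between bar and ferrule above 3 N), for 0.05 s.
2. the handle is fully home (joint above 0.79) with the tube still on it (x of handle_tip in the frame of bar_center between -0.055 and 0.055 m and y of handle_tip in the frame of bar_center between -0.01 and 0.01 m and z of handle_tip in the frame of bar_center between -0.01 and 0.01 m and value of joint handle above 0.79 rad), for 0.2 s.
At the end, for the whole second after the job is handed in: The clamp handle is fully home (joint above 0.79 of 0.82 rad) and the tube lies flat and at rest on the rubber mat, its middle within the mat (10 mm inside its edges or more), off the clamp and released (value of joint handle above 0.79 rad and x of bar_center in the frame of mat between -0.13 and 0.13 m and y of bar_center in the frame of mat between -0.09 and 0.09 m and z of bar_center in the frame of mat below 0.025 m and angle between bar_center's own x axis and vertical between 1.5 and 1.64 rad and linear speed of bar below 0.02 m/s and contact force between bar and the fingers below 0.1 N); the robot touches nothing.
It fails at once if the gripper or arm touches the fixture or its clamp with more than 2 N (contact force between any of the fingers, the arm and fixture above 2 N).
It fails at once if the tube is rammed on the clamp (more than 90 N) (contact force between bar and fixture above 90 N).
It fails at once if the tube is pushed hard on the collar (more than 25 N) while being slid on, before the throw (contact force between bar and ferrule above 25 N and value of joint handle below 0.2 rad).
It fails at once if the tin, tub or spanner is moved by more than 30 mm (distance of any of tin, tub, spanner from where it was at the start of the episode above 0.03 m).
It also fails if it takes over 61 s, if anything falls off the work surface, if the arm or the gripper's body presses on something with over 40 N, if the wrist force passes 120 N, or if a joint passes its speed limit or range.

## Robot

A 6-joint arm with a two-finger parallel gripper is mounted at the origin on the work surface. World frame = base frame: x ahead of the robot, y to its left, z up, the work surface at z = 0. Lengths are in m, angles in rad, forces in N, time in s.
With the tool pointing down it reaches from about 0.25 to 0.775 m from the base axis. Payload 4 kg.
Tool frame: the origin (TCP) lies midway between the tips of the shut fingers; the grasp point (between the pads) lies 19 mm behind it; z points along the fingers, y is the direction in which the jaws open and shut (so a half turn about z gives the same grasp; the last joint's range is limited). The gripper opens to 94 mm and grips with 3 to 60 N. Pads are 16 mm wide; open, the fingers measure 119 mm over their backs; the gripper's body (75 mm by 177 mm) begins 78 mm behind the grasp point.
Start: joints at [1.13, 0.087, 1.371, -0, 1.684, -0.103], TCP at [0.182, 0.519, 0.206] pointing down, gripper open.
Joint ranges: [-3.1, 3.1], [-0.76, 2.03], [0.27, 2.55], [-1.08, 4.22], [0.17, 2.65], [-2.57, 2.57]. Speed limits (rad/s): [2.79, 2.79, 3.14, 3.14, 3.14, 3.14].

## Interface

Orientations are given as [roll, pitch, yaw] about the fixed x, y, z axes, in that order (R = Rz(yaw) Ry(pitch) Rx(roll)).
In Python, from bench import robot, cams gives the robot as it stands.
- The arm moves only by the tool step_arm, never from a script. Its argument "plan" is a list that holds one entry, the list of rows, each a list of 5 numbers: the shift along the world's x, y, z in mm, then the turn about the world's z in rad, then the opening in per cent of the stroke, from 0 (shut) to 100 (fully open). In form: [[[tx, ty, tz, turn, fingers], ...]]. A call has 1 to 8 rows; each row is the pose to reach, as a shift and turn from the pose commanded when the call began; what a row does not reach only later rows make up. A row lasts 1/12 s, in which the tool goes at most 41.7 mm and 7.16 degrees, less where a joint would pass 70% of its speed; a pose out of reach is approached as far as the arm can. A call with a gripper value outside its range is refused whole. The fingers move at their own pace and stop on an object; the grip force is fixed at half the most. Time passes only in rows, so rows that repeat a pose let the fingers close. It gives the time, the measured TCP pose, the force and the opening at its end, in the units of the state.
- robot.get_obs(): the state, without advancing time (a new reading comes with each control period).
- cams.snapshot(name): name is "scene" or "side" or "wrist"; returns a dict with "frame" (400x640x3 uint8, red, green, blue), "camera_matrix" (3x3 intrinsics, pixels), "origin" and "attitude" of the camera in the world; the wrist camera has in their place "T_tool_cam" (4x4, takes a point from camera to tool coordinates, whose origin is the TCP and whose axes are the flange's). Camera axes: x right, y down, z forward; pixel columns grow to the right and rows downward; lengths in m; the calibration is good to about 2 mm. A picture is of the moment at which its call begins: read the wrist's pose just before it. There is no depth.
- robot.close_job(): hands the job in, once; it reports no verdict.
The state is a dict: "time": time; "joint_positions": joint angles; "qvel": joint speeds; "joint_torque": joint torques, N m; "tool_pos": TCP position; "ee_rot": TCP orientation; "wrist_force": force on the tool from outside, world axes, zero at the start; "wrist_torque": the same for the moment, N m; "width": finger opening in m.
Only numpy, scipy, OpenCV 4.12 (cv2) and the standard library are available. Lean on these libraries where they do the work, as an engineer would, in place of code of your own. Each camera call takes 0.05 s, during which the arm holds its last target. There are 200 camera calls.

## Working session

There is one attempt and no reset: what is moved stays moved. The work goes in short steps, Python scripts to look and compute and a tool call to move; the robot and the scene stay as the last step left them, time stands still between calls to the robot, and variables do not carry over. Pictures are saved under pics/ and viewed, about 8 in all and at most 12, crops included, and the job is handed in when it is done.

Besides the shell and the picture viewer there is one more tool, called after ">>>" in YAML: its name, and indented under it one key for each argument. step_arm: Moves the arm, as the interface text tells. Its arguments: {"type":"object","properties":{"plan":{"type":"array"}},"required":["plan"]}

```bash
mkdir -p pics; ls
python3 - <<'E'
from bench import robot, cams
import cv2, numpy as np, pickle
print(robot.get_obs())
for n in ("scene","side","wrist"):
    s=cams.snapshot(n); pickle.dump(s,open(f"pics/{n}0.pkl","wb"))
    cv2.imwrite(f"pics/{n}0.png",s["frame"][:,:,::-1])
    print(n,{k:np.round(v,4).tolist() for k,v in s.items() if k!="frame"})
E
```

```text
pics
{'time': 0.0, 'joint_positions': array([ 1.12989685e+00,  8.79559096e-02,  1.37225115e+00, -2.99819698e-05,
        1.68358639e+00, -1.03115981e-01]), 'qvel': array([ 7.11832789e-04, -1.48872619e-03, -6.86213482e-05,  1.00923619e-03,
        7.90293399e-04, -2.30913640e-04]), 'joint_torque': array([-2.84554862e-04, -3.40171337e+01, -3.02434731e+01,  7.18443654e-02,
        3.26608366e-02, -1.66110003e-04]), 'tool_pos': array([0.18205563, 0.51841422, 0.20430525]), 'ee_rot': array([-3.13940048e+00, -1.96894542e-04,  2.80380560e+00]), 'wrist_force': array([-1.02523937, -0.33426786,  0.51376055]), 'wrist_torque': array([ 0.05548029,  0.00891577, -0.00741053]), 'width': 0.09388522782220719}
scene {'camera_matrix': [[502.5047, 0.0, 312.0464], [0.0, 502.5047, 195.1759], [0.0, 0.0, 1.0]], 'origin': [1.4007, 0.0666, 1.2032], 'attitude': [-2.4885, -0.0075, 1.6389]}
side {'camera_matrix': [[512.2196, 0.0, 314.9234], [0.0, 512.2196, 202.6861], [0.0, 0.0, 1.0]], 'origin': [0.5554, -1.0264, 1.1773], 'attitude': [-2.3605, 0.0063, -0.0363]}
wrist {'camera_matrix': [[302.6296, 0.0, 320.5385], [0.0, 302.6296, 201.4021], [0.0, 0.0, 1.0]], 'T_tool_cam': [[0.0012, -0.9727, -0.2319, 0.066], [1.0, 0.0012, 0.0002, 0.0], [0.0001, -0.2319, 0.9727, -0.1781], [0.0, 0.0, 0.0, 1.0]]}
```

View pics/scene0.png

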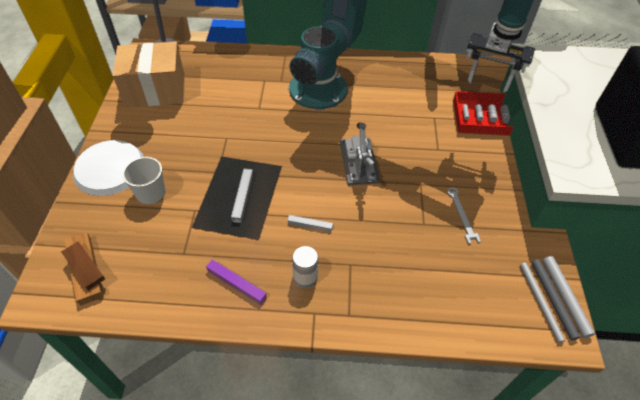

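View pics/side0.png

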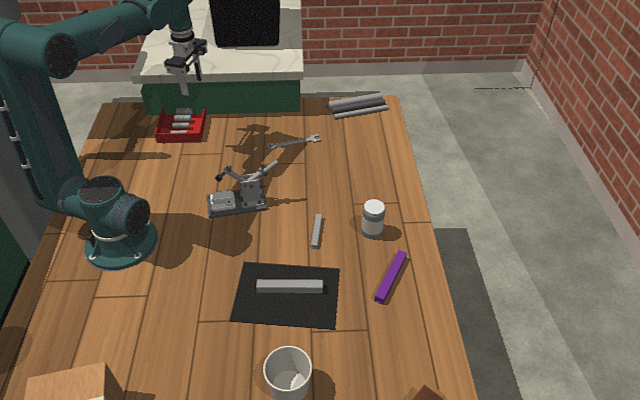

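```bash
cat > h.py <<'E'
import cv2, numpy as np, pickle
from scipy.spatial.transform import Rotation as R
def pose(s): return np.array(s["origin"]), R.from_euler("xyz",s["attitude"]).as_matrix()
def ray(s,p):
    o,A=pose(s); K=s["camera_matrix"]
    return o, A@np.linalg.solve(K,np.array([p[0],p[1],1.]))
def plane(s,p,z):
    o,d=ray(s,p); return o+d*(z-o[2])/d[2]
def tri(s1,p1,s2,p2):
    o1,d1=ray(s1,p1);o2,d2=ray(s2,p2)
    t=np.linalg.lstsq(np.c_[d1,-d2],o2-o1,rcond=None)[0]
    a,b=o1+d1*t[0],o2+d2*t[1]; return (a+b)/2,np.linalg.norm(a-b)
def proj(s,X):
    o,A=pose(s); c=A.T@(np.array(X)-o); q=s["camera_matrix"]@c; return q[:2]/q[2]
def load(n): return pickle.load(open(f"pics/{n}.pkl","rb"))
def blob(s,box,f):
    x0,y0,x1,y1=box; im=s["frame"][y0:y1,x0:x1].astype(int)
    m=f(im).astype(np.uint8); n,l,st,_=cv2.connectedComponentsWithStats(m)
    k=1+np.argmax(st[1:,4]); m=(l==k).astype(np.uint8)
    c=max(cv2.findContours(m,0,2)[0],key=cv2.contourArea)+np.array([x0,y0]); return c
E
python3 - <<'E'
from h import *
for n,bt,bm in (("scene0",(215,155,265,235),(180,145,300,245)),("side0",(245,270,335,305),(220,255,350,335))):
    s=load(n)
    c=blob(s,bt,lambda i:i.min(2)>95)
    P=np.array([plane(s,p[0],.030)[:2] for p in c]); r=cv2.minAreaRect((P*1000).astype(np.float32)); print(n,"tube",r)
    P=np.array([plane(s,p[0],.004)[:2] for p in blob(s,bm,lambda i:i.max(2)<60)]); print("mat",cv2.minAreaRect((P*1000).astype(np.float32)))
a=load("scene0")["frame"][115:225,310:420]; b=load("side0")["frame"][145:225,195:305]
v=np.hstack([cv2.resize(a,(396,396),interpolation=2), cv2.resize(b,(396,288),interpolation=2) if 0 else cv2.copyMakeBorder(cv2.resize(b,(396,288),interpolation=2),0,108,0,0,0)])
cv2.imwrite("pics/fix.png",v[:,:,::-1])
E
```

```text
scene0 tube ((513.8659057617188, -193.50453186035156), (30.52318572998047, 196.82762145996094), 87.36104583740234)
mat ((500.927001953125, -208.7763671875), (191.76766967773438, 272.2804870605469), 81.8414535522461)
side0 tube ((507.5439453125, -194.98260498046875), (26.637340545654297, 180.3568115234375), 87.65715789794922)
mat ((499.8453063964844, -211.4572296142578), (199.4012908935547, 277.4991760253906), 82.60161590576172)
```

View pics/fix.png

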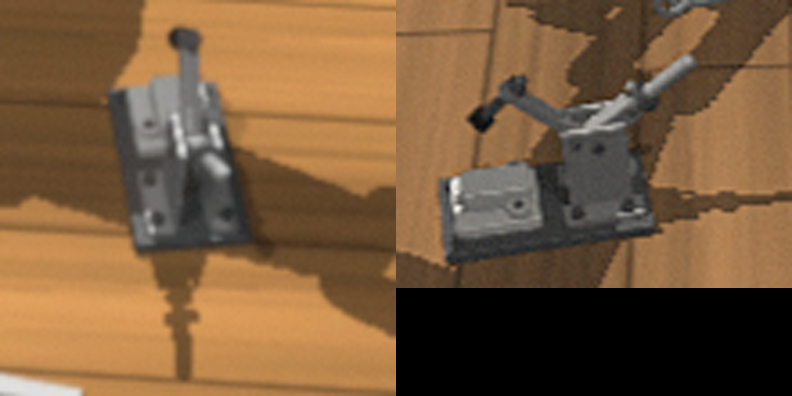

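Run:
```python
from h import *
S,D=load("scene0"),load("side0")
for p in [(347.5,184.4),(380,182.5),(340,140.6),(370.3,138.6)]: print("sc",plane(S,p,.012).round(4))
for p in [(209.2,216.7),(266.9,209.4),(207.2,194.4)]: print("sd",plane(D,p,.012).round(4))
t,e=tri(S,(371.7,162.2),D,(276.9,161.7)); print("tip",t,e)
# collar end guess: pivot
```

```text
sc [0.4418 0.1181 0.012 ]
sc [0.427  0.2167 0.012 ]
sc [0.2608 0.0891 0.012 ]
sc [0.2443 0.1876 0.012 ]
sd [0.2578 0.0808 0.012 ]
sd [0.4371 0.1049 0.012 ]
sd [0.2403 0.1813 0.012 ]
tip [0.47377112 0.17543853 0.15160154] 0.006168523183407576
```

>>> step_arm:
  plan:
    - [[0,0,100,0.1,100],[0,0,100,0.2,100],[30,-18,100,0.3,100],[65,-38,100,0.3,100],[100,-60,100,0.3,100],[135,-80,100,0.3,100],[170,-100,100,0.3,100],[200,-120,100,0.3,100]]

```text
time: 0.82
tool_pos: [0.3841, 0.3975, 0.3049]
ee_rot: [-3.141, -0.0, 3.103]
wrist_force: [-0.2, 0.5, 0.7]
width: 0.0936
```

>>> step_arm:
  plan:
    - [[35,-20,0,0,100],[70,-40,0,0,100],[105,-60,0,0,100],[140,-80,0,0,100],[168,-98,0,0,100],[168,-98,0,0,100],[168,-98,0,0,100],[168,-98,0,0,100]]

```text
time: 1.48
tool_pos: [0.5499, 0.3011, 0.305]
ee_rot: [3.141, -0.001, 3.104]
wrist_force: [-0.0, -1.1, 0.0]
width: 0.0941
```

```bash
cat >> h.py <<'E'
def wsnap(name):
    from bench import robot,cams
    o=robot.get_obs(); s=cams.snapshot("wrist")
    T=np.eye(4); T[:3,:3]=R.from_euler("xyz",o["ee_rot"]).as_matrix(); T[:3,3]=o["tool_pos"]
    C=T@s["T_tool_cam"]; s["origin"]=C[:3,3]; s["attitude"]=R.from_matrix(C[:3,:3]).as_euler("xyz"); s["obs"]=o
    pickle.dump(s,open(f"pics/{name}.pkl","wb")); cv2.imwrite(f"pics/{name}.png",s["frame"][:,:,::-1]); return s
E
python3 -c "
from h import *
s=wsnap('w1');print(s['obs']['time'],s['obs']['tool_pos'],s['obs']['ee_rot'],proj(s,[.474,.175,.152]))"
```

```text
1.4833 [0.54986887 0.30112568 0.30503249] [ 3.14146300e+00 -1.40681142e-03  3.10381721e+00] [199.26658809 124.46236492]
```

>>> step_arm:
  plan:
    - [[0,-40,0,0,100],[0,-80,0,0,100],[0,-120,0,0,100],[0,-160,0,0,100],[0,-200,0,0,100],[0,-240,0,0,100],[0,-280,0,0,100],[0,-280,0,0,100]]

```text
time: 2.2
tool_pos: [0.5494, 0.0161, 0.3062]
ee_rot: [-3.138, 0.001, 3.098]
wrist_force: [0.7, 0.7, 0.3]
width: 0.094
```

>>> step_arm:
  plan:
    - [[0,0,0,0,100],[0,0,0,0,100]]

```text
time: 2.37
tool_pos: [0.5498, 0.0223, 0.3061]
ee_rot: [3.141, 0.001, 3.105]
wrist_force: [0.9, 0.3, 0.5]
width: 0.0941
```

```bash
python3 -c "
from h import *
s=wsnap('w2');print(s['obs']['time'],s['obs']['tool_pos'])
t=load('w1')
v=[]
for s in (t,s):
  x,y=proj(s,[.45,.17,.12]).astype(int);print(x,y); x=max(x,55);y=max(y,75)
  v.append(cv2.resize(s['frame'][y-75:y+75,x-55:x+55],(396,540),interpolation=2)); print('crop0',x-55,y-75,'scale3.6')
cv2.imwrite('pics/w12.png',np.hstack(v)[:,:,::-1])"
```

```text
2.3667 [0.54981319 0.02233661 0.30611622]
203 103
crop0 148 28 scale3.6
446 94
crop0 391 19 scale3.6
```

View pics/w12.png

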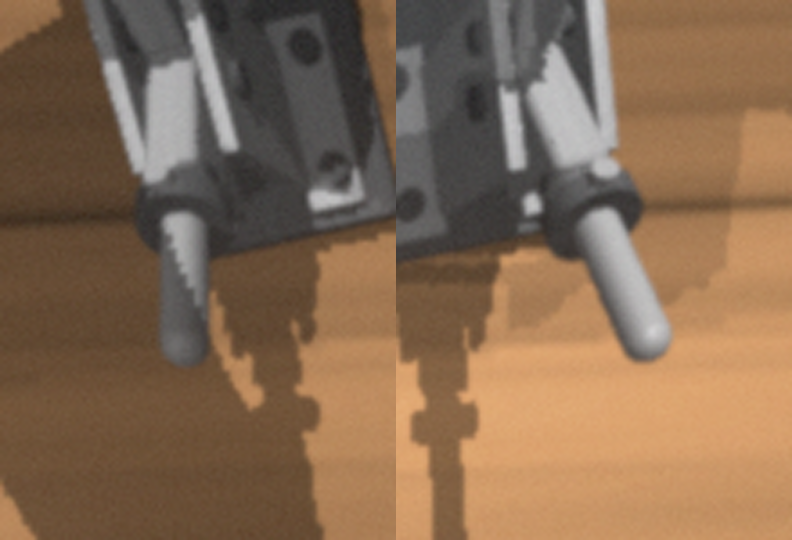

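Run:
```python
from h import *
a,b=load('w1'),load('w2')
f=lambda u,v:(148+u/3.6,28+v/3.6)
g=lambda u,v:(391+(u-396)/3.6,19+v/3.6)
t,e=tri(a,f(184,341),b,g(646,337)); print("endsphere",t,e)
c,e=tri(a,f(184,222),b,g(597,222)); print("collarface",c,e)
d=t-c; print("axis yaw",np.arctan2(d[1],d[0]),"pitch",np.arctan2(d[2],np.hypot(*d[:2])),"len",np.linalg.norm(d))
for y in (.14,.155,.17):
  print(t-np.array([0,0,.085]))
# pivot: sphere centre is 107 from the pivot; pitch from height
p=np.arcsin((t[2]-.085)/.107); print("pitch from z",p)
for y in (.14,.155,.17): print("pivot",t[:2]-.107*np.cos(p)*np.array([np.cos(y),np.sin(y)]))
# base plate corners in wrist views
```

```text
endsphere [0.47203216 0.17394924 0.14911923] 0.00015729687228015755
collarface [0.43556812 0.16820414 0.12222489] 0.0006838808996265492
axis yaw 0.15627075390594639 pitch 0.6296445485233919 len 0.04567206928897346
[0.47203216 0.17394924 0.06411923]
[0.47203216 0.17394924 0.06411923]
[0.47203216 0.17394924 0.06411923]
pitch from z 0.6425578704181165
pivot [0.38720974 0.16199591]
pivot [0.38739858 0.16072496]
pivot [0.38760645 0.159457  ]
```

Run:
```python
from h import *
s=load('w2'); q=proj(s,[.5075,-.195,.03]); print(q)
x,y=q.astype(int); H=100
box=(max(x-60,0),max(y-H,0),min(x+60,640),min(y+H,400)); print(box)
c=blob(s,box,lambda i:i.min(2)>95)
P=np.array([plane(s,p[0],.030)[:2] for p in c]); print(cv2.minAreaRect((P*1000).astype(np.float32)))
```

```text
[173.03550346 150.81686089]
(np.int64(113), np.int64(50), np.int64(233), np.int64(250))
((509.1610107421875, -193.64932250976562), (28.97886848449707, 181.90675354003906), 87.51314544677734)
```

>>> step_arm:
  plan:
    - [[4,-36,0,0,100],[8,-72,0,0,100],[12,-108,0,0,100],[16,-144,0,0,100],[20,-180,0,0,100],[27,-219,0,0,100],[27,-219,-40,0,100],[27,-219,-80,0,100]]

```text
time: 3.08
tool_pos: [0.58, -0.199, 0.2279]
ee_rot: [-3.139, 0.008, 3.104]
wrist_force: [0.9, 0.2, 0.2]
width: 0.0942
```

>>> step_arm:
  plan:
    - [[0,0,-40,0,100],[0,0,-80,0,100],[0,0,-120,0,100],[0,0,-160,0,100],[0,0,-160,0,100],[0,0,-160,0,100]]

```text
time: 3.58
tool_pos: [0.576, -0.1953, 0.063]
ee_rot: [3.139, -0.006, 3.107]
wrist_force: [0.4, -0.6, 1.4]
width: 0.0938
```

Run:
```python
from h import *
s=wsnap('w3');print(s['obs']['time'],s['obs']['tool_pos'],s['obs']['ee_rot'])
c=blob(s,(220,0,420,400),lambda i:i.min(2)>95)
P=np.array([plane(s,p[0],.030)[:2] for p in c]); print(cv2.minAreaRect((P*1000).astype(np.float32)))
```

```text
3.5833 [ 0.57599052 -0.19529623  0.06301064] [ 3.1388334  -0.00598896  3.10669995]
((515.2161865234375, -194.57151794433594), (28.824750900268555, 167.36141967773438), 87.79629516601562)
```

>>> step_arm:
  plan:
    - [[0,0,-30,0,100],[0,0,-58,0,100],[0,0,-58,0,100],[0,0,-58,0,0],[0,0,-58,0,0],[0,0,-58,0,0],[0,0,-58,0,0],[0,0,-58,0,0]]

```text
time: 4.3
tool_pos: [0.5785, -0.1986, 0.0096]
ee_rot: [-3.14, 0.003, 3.104]
wrist_force: [0.4, 0.2, -0.1]
width: 0.0641
```

>>> step_arm:
  plan:
    - [[0,0,0,0,0],[0,0,0,0,0],[0,0,0,0,0],[0,0,0,0,0]]

```text
time: 4.63
tool_pos: [0.5772, -0.1981, 0.0074]
ee_rot: [3.141, -0.0, 3.104]
wrist_force: [-0.4, 0.1, -0.1]
width: 0.0374
```

>>> step_arm:
  plan:
    - [[0,0,20,0,0],[0,0,40,0,0],[0,0,60,0,0],[0,0,80,0,0],[0,0,100,0,0],[0,0,120,0,0],[0,0,140,0,0],[0,0,140,0,0]]

```text
time: 5.3
tool_pos: [0.5796, -0.1991, 0.1528]
ee_rot: [-3.138, 0.008, 3.104]
wrist_force: [-0.1, -0.6, 0.6]
width: 0.0005
```

```bash
cat >> h.py <<'E'
def snap(n,name):
    from bench import cams
    s=cams.snapshot(n); pickle.dump(s,open(f"pics/{name}.pkl","wb")); return s
E
python3 - <<'E'
from h import *
s=snap("side","side1"); cv2.imwrite("pics/side1.png",cv2.resize(s["frame"][120:340,180:400],(528,528))[:,:,::-1])
E
```

```text
(no output)
```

View pics/side1.png

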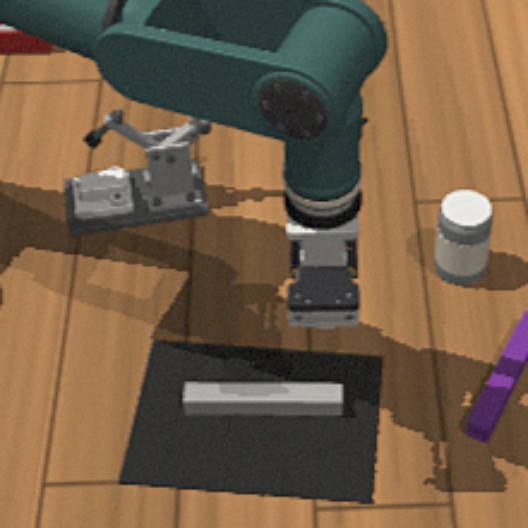

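>>> step_arm:
  plan:
    - [[0,0,0,0,60],[0,0,0,0,60],[0,0,0,0,60],[0,0,0,0,60],[0,0,0,0,60],[0,0,-20,0,60],[0,0,-40,0,60],[0,0,-60,0,60]]

```text
time: 6.02
tool_pos: [0.5775, -0.1981, 0.0869]
ee_rot: [-3.141, 0.001, 3.104]
wrist_force: [-0.0, -0.1, -0.4]
width: 0.0507
```

>>> step_arm:
  plan:
    - [[0,0,0,0,60],[0,0,-30,0,60],[0,0,-60,0,60],[0,0,-80,0,60],[0,0,-80,0,60],[0,0,-80,0,0],[0,0,-80,0,0],[0,0,-80,0,0]]

```text
time: 6.68
tool_pos: [0.578, -0.1983, 0.0088]
ee_rot: [-3.141, 0.002, 3.104]
wrist_force: [-0.1, -0.3, 0.4]
width: 0.0399
```

>>> step_arm:
  plan:
    - [[0,0,0,0,0],[0,0,0,0,0],[0,0,0,0,0],[0,0,0,0,0],[0,0,0,0,0],[0,0,0,0,0]]

```text
time: 7.18
tool_pos: [0.5777, -0.1979, 0.0083]
ee_rot: [3.141, 0.001, 3.104]
wrist_force: [-0.7, 2.1, 4.1]
width: 0.0256
```

Gripped at 26 mm. Lift and look for tilt.

>>> step_arm:
  plan:
    - [[0,0,10,0,0],[0,0,30,0,0],[0,0,50,0,0],[0,0,70,0,0],[0,0,90,0,0],[0,0,110,0,0],[0,0,130,0,0],[0,0,140,0,0]]

```text
time: 7.85
tool_pos: [0.5779, -0.1988, 0.15]
ee_rot: [-3.14, 0.003, 3.104]
wrist_force: [0.6, -0.2, -2.0]
width: 0.0258
```

Run:
```python
from h import *
s=snap("side","side2"); v=s["frame"][120:340,180:400]
c=snap("scene","scene2")["frame"][100:300,180:400]
cv2.imwrite("pics/side2.png",np.hstack([cv2.resize(v,(400,400)),cv2.resize(c,(400,400))])[:,:,::-1])
from bench import robot; print(robot.get_obs()["wrist_force"],robot.get_obs()["wrist_torque"],robot.get_obs()["tool_pos"])
```

```text
[ 0.91470941 -0.25291765 -2.40833149] [ 0.00382125 -0.21041708 -0.03643103] [ 0.5783253  -0.19878682  0.14969861]
```

View pics/side2.png

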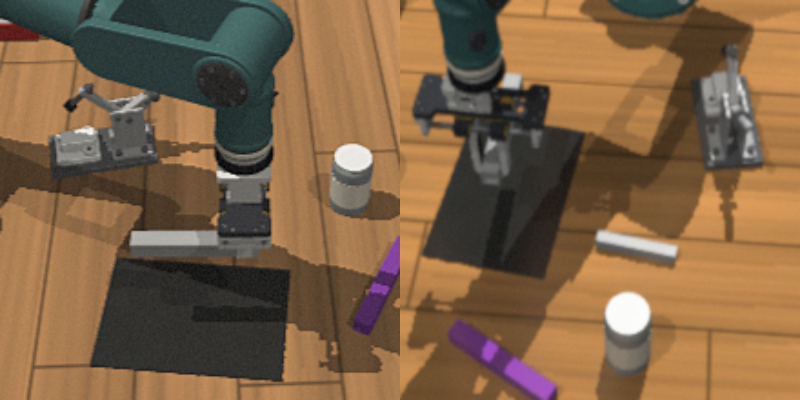

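>>> step_arm:
  plan:
    - [[0,0,-35,0,0],[0,0,-70,0,0],[0,0,-105,0,0],[0,0,-120,0,0],[0,0,-120,0,0],[0,0,-120,0,25],[0,0,-120,0,25],[0,0,-120,0,25]]

```text
time: 8.62
tool_pos: [0.5788, -0.1988, 0.0297]
ee_rot: [-3.14, 0.004, 3.104]
wrist_force: [-0.8, -0.9, -2.7]
width: 0.0256
```

```bash
cat > st.py <<'E'
from bench import robot
o=robot.get_obs(); print(round(o["time"],2),"pos",o["tool_pos"].round(4),"F",o["wrist_force"].round(1),"M",o["wrist_torque"].round(3),"w",round(o["width"],4))
E
python3 st.py
```

```text
8.62 pos [ 0.5788 -0.1988  0.0297] F [-0.8 -0.9 -2.7] M [-0.016 -0.233 -0.035] w 0.0256
```

>>> step_arm:
  plan:
    - [[0,0,0,0,26.5],[0,0,0,0,26.5],[0,0,0,0,26.5],[0,0,0,0,26.5]]

```text
time: 8.95
tool_pos: [0.5776, -0.1982, 0.0282]
ee_rot: [-3.141, 0.001, 3.104]
wrist_force: [0.4, 0.6, -3.2]
width: 0.0256
```

```bash
python3 st.py
```

```text
8.95 pos [ 0.5776 -0.1982  0.0282] F [ 0.4  0.6 -3.2] M [ 0.002 -0.173 -0.022] w 0.0256
```

>>> step_arm:
  plan:
    - [[0,0,0,0,27.3],[0,0,0,0,27.3],[0,0,0,0,27.3]]

```text
time: 9.2
tool_pos: [0.5773, -0.1981, 0.0277]
ee_rot: [-3.142, -0.0, 3.104]
wrist_force: [-0.4, -0.3, -1.2]
width: 0.0259
```

```bash
python3 st.py
```

```text
9.2 pos [ 0.5773 -0.1981  0.0277] F [-0.4 -0.3 -1.2] M [-0.016 -0.014 -0.019] w 0.0259
```

>>> step_arm:
  plan:
    - [[0,0,0,0,27.7],[0,0,0,0,27.7],[0,0,0,0,27.7]]

```text
time: 9.45
tool_pos: [0.5775, -0.1982, 0.028]
ee_rot: [-3.141, 0.001, 3.104]
wrist_force: [0.1, 0.3, 0.1]
width: 0.0261
```

```bash
python3 st.py
```

```text
9.45 pos [ 0.5775 -0.1982  0.028 ] F [0.1 0.3 0.1] M [0.053 0.01  0.025] w 0.0261
```

>>> step_arm:
  plan:
    - [[0,0,0,0,34],[0,0,0,0,34],[0,0,-10,0,34],[0,0,-20,0,34],[0,0,-20,0,34],[0,0,-20,0,20],[0,0,-20,0,20],[0,0,-20,0,20]]

```text
time: 10.12
tool_pos: [0.5768, -0.1979, 0.0068]
ee_rot: [3.141, -0.001, 3.104]
wrist_force: [-0.5, -0.2, -2.2]
width: 0.0255
```

>>> step_arm:
  plan:
    - [[0,0,0,0,27.1],[0,0,0,0,27.1],[0,0,0,0,27.1],[0,0,8,0,27.1],[0,0,16,0,27.1],[-1,0,24,0,27.1],[-1,0,24,0,27.1]]

```text
time: 10.7
tool_pos: [0.578, -0.1989, 0.0348]
ee_rot: [-3.14, 0.005, 3.104]
wrist_force: [0.5, 0.2, -2.1]
width: 0.0258
```

```bash
python3 st.py
```

```text
10.7 pos [ 0.578  -0.1989  0.0348] F [ 0.5  0.2 -2.1] M [-0.053 -0.159 -0.006] w 0.0258
```

>>> step_arm:
  plan:
    - [[0,0,0,0,27.2],[0,0,0,0,27.2],[0,0,0,0,27.2]]

```text
time: 10.95
tool_pos: [0.576, -0.1979, 0.0312]
ee_rot: [3.141, -0.001, 3.104]
wrist_force: [0.2, 0.5, -3.3]
width: 0.0261
```

```bash
python3 st.py
```

```text
10.95 pos [ 0.576  -0.1979  0.0312] F [ 0.2  0.5 -3.3] M [-0.02  -0.179  0.044] w 0.0261
```

>>> step_arm:
  plan:
    - [[0,0,0,0,27.3],[0,0,0,0,27.3],[0,0,0,0,27.2]]

```text
time: 11.2
tool_pos: [0.576, -0.1979, 0.0311]
ee_rot: [3.141, -0.001, 3.104]
wrist_force: [0.6, 0.7, -1.5]
width: 0.0257
```

```bash
python3 st.py
```

```text
11.2 pos [ 0.576  -0.1979  0.0311] F [ 0.6  0.7 -1.5] M [-0.008  0.001 -0.018] w 0.0257
```

>>> step_arm:
  plan:
    - [[-1,0,5,0,27.3],[-2,0,10,0,27.3],[-4,0,15,0,27.3],[-5,0,20,0,27.3],[-7,0,25,0,27.3],[-8,0,30,0,27.3],[-8,0,30,0,27.2]]

```text
time: 11.78
tool_pos: [0.569, -0.1985, 0.0634]
ee_rot: [-3.141, 0.003, 3.104]
wrist_force: [0.5, -0.1, -2.0]
width: 0.0259
```

```bash
python3 st.py
```

```text
11.78 pos [ 0.569  -0.1985  0.0634] F [ 0.5 -0.1 -2. ] M [-0.011 -0.256  0.021] w 0.0259
```

>>> step_arm:
  plan:
    - [[0,0,0,0,27.35],[0,0,0,0,27.35],[0,0,0,0,27.2],[0,0,0,0,27.2]]

```text
time: 12.12
tool_pos: [0.569, -0.1983, 0.0621]
ee_rot: [-3.141, 0.002, 3.104]
wrist_force: [1.4, -0.7, 1.0]
width: 0.0257
```

```bash
python3 st.py;  python3 - <<'E'
from h import *
s=snap("side","side3"); v=s["frame"][190:330,220:360]
cv2.imwrite("pics/side3.png",cv2.resize(v,(420,420))[:,:,::-1])
E
```

```text
12.12 pos [ 0.569  -0.1983  0.0621] F [ 1.4 -0.7  1. ] M [-0.054 -0.215  0.051] w 0.0257
```

View pics/side3.png

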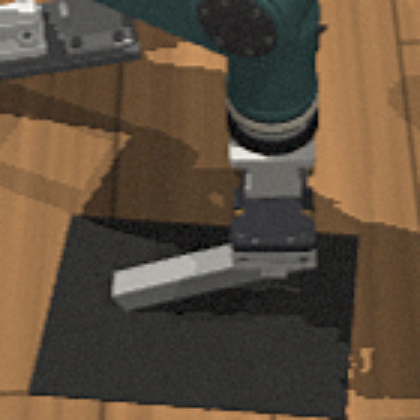

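>>> step_arm:
  plan:
    - [[0,0,0,0,27.35],[0,0,0,0,27.35],[0,0,0,0,27.4],[0,0,0,0,27.2]]

```text
time: 12.5
tool_pos: [0.5683, -0.198, 0.0614]
ee_rot: [3.142, -0.0, 3.104]
wrist_force: [0.9, -0.1, 0.6]
width: 0.0259
```

```bash
python3 st.py;  cat >> h.py <<'E'
def tilt(name, dy=-.013):
    """pitch of the tube from the lower/upper edge of its near face in the side view, on the vertical plane of that face"""
    from bench import robot
    o=robot.get_obs(); s=snap("side",name); g=o["tool_pos"]+[0,0,.019]; yaw=o["ee_rot"][2]-np.pi
    ax=np.array([np.cos(yaw),np.sin(yaw),0]); n=np.array([-ax[1],ax[0],0]); p0=g+n*dy
    # expected region: left of the gripper
    q=proj(s,g); x1=int(q[0]); box=(x1-95,int(q[1])-60,x1-8,int(q[1])+95)
    x0,y0,_,_=box; im=s["frame"][box[1]:box[3],box[0]:box[2]].astype(int)
    m=((im.min(2)>75)&(im.max(2)-im.min(2)<25)).astype(np.uint8)
    cnt,l,st,_=cv2.connectedComponentsWithStats(m); k=1+np.argmax(st[1:,4]); m=l==k
    lo=[]
    for x in range(m.shape[1]):
        ys=np.flatnonzero(m[:,x])
        if len(ys)>3: lo.append((x+x0,ys.max()+y0+.5))
    lo=np.array(lo); 
    W=[]
    for p in lo:
        oo,d=ray(s,p); t=(n@(p0-oo))/(n@d); X=oo+d*t; W.append(((X-g)@ax,X[2]))
    W=np.array(W); W=W[np.argsort(W[:,0])]
    a=W[len(W)//6:-len(W)//5]; f=np.polyfit(a[:,0],a[:,1],1)
    r=np.abs(np.polyval(f,a[:,0])-a[:,1])
    print("tilt",round(np.arctan(f[0]),3),"res",r.max().round(4),"end",W[0].round(4),W[-1].round(4),"grip z",g[2].round(4)," bottom edge below grip:",(g[2]-f[1]).round(4),"n",len(a))
E
python3 -c "
from h import *
tilt('s4')"
```

```text
12.5 pos [ 0.5683 -0.198   0.0614] F [ 0.9 -0.1  0.6] M [-0.047 -0.258  0.038] w 0.0259
tilt -0.003 res 0.0 end [-0.1589 -0.414 ] [-0.0358 -0.4144] grip z 0.0804  bottom edge below grip: 0.4949 n 24
```

```bash
sed -i 's/int(q\[1\])+95/int(q[1])+58/' h.py; python3 -c "
from h import *
tilt('s5')
s=load('s5'); cv2.imwrite('pics/s5.png',cv2.resize(s['frame'][190:330,220:360],(420,420))[:,:,::-1])"
```

```text
tilt 0.661 res 0.0122 end [-0.1476  0.0241] [-0.0246  0.0465] grip z 0.0804  bottom edge below grip: -0.0237 n 29
```

View pics/s5.png

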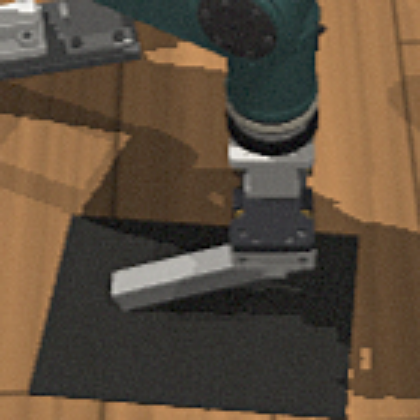

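Run:
```python
t=open('h.py').read()
i=t.index("    a=W[len(W)//6"); t=t[:i]+'''    a=W[(W[:,0]<-.045)&(W[:,0]>W[0,0]+.006)].astype(np.float32)
    vx,vz,px,pz=cv2.fitLine(a,cv2.DIST_HUBER,0,.01,.01).ravel()
    print("tilt",round(float(np.arctan(vz/vx)),3),"end",W[0].round(4),"grip z",g[2].round(4),"bottom edge below grip",(g[2]-(pz-px*vz/vx)).round(4),"n",len(a))
'''
t=t.replace("s=snap(\"side\",name)","s=snap('side',name) if not name.startswith('@') else load(name[1:])")
open('h.py','w').write(t)
from h import *
tilt('@s5')
```

```text
tilt 0.629 end [-0.1476  0.0241] grip z 0.0804 bottom edge below grip -0.0198 n 35
```

>>> step_arm:
  plan:
    - [[0,0,0,0,27.4],[0,0,0,0,27.4],[0,0,0,0,27.4],[0,0,0,0,27.0]]

```text
time: 12.93
tool_pos: [0.5683, -0.1981, 0.0615]
ee_rot: [3.141, -0.0, 3.104]
wrist_force: [2.8, -1.2, 0.6]
width: 0.0258
```

```bash
python3 st.py; python3 -c "
from h import *
tilt('s6')"
```

```text
12.93 pos [ 0.5683 -0.1981  0.0615] F [ 2.8 -1.2  0.6] M [-0.125 -0.291  0.092] w 0.0258
tilt 0.42 end [-0.1476  0.0241] grip z 0.0805 bottom edge below grip 0.0149 n 35
```

>>> step_arm:
  plan:
    - [[-2,0,5,0,27.3],[-5,0,10,0,27.3],[-8,0,15,0,27.3],[-11,0,20,0,27.3],[-14,0,25,0,27.35],[-17,0,31,0,27.35],[-20,0,36,0,27.35],[-23,0,40,0,27.35]]

```text
time: 13.65
tool_pos: [0.5451, -0.1982, 0.1025]
ee_rot: [-3.141, 0.001, 3.104]
wrist_force: [0.0, -0.2, -3.1]
width: 0.0261
```

>>> step_arm:
  plan:
    - [[0,0,0,0,27.4],[0,0,0,0,27.4],[0,0,0,0,27.4],[0,0,0,0,27.0]]

```text
time: 13.98
tool_pos: [0.546, -0.1983, 0.1022]
ee_rot: [-3.141, 0.002, 3.104]
wrist_force: [1.3, 0.2, 1.0]
width: 0.026
```

```bash
python3 st.py; python3 -c "
from h import *
tilt('s7')
s=load('s7'); x=wsnap('w7'); cv2.imwrite('pics/s7.png',np.hstack([cv2.resize(s['frame'][190:330,220:360],(400,400)),cv2.resize(x['frame'][:,120:520],(400,400))])[:,:,::-1])"
```

```text
13.98 pos [ 0.546  -0.1983  0.1022] F [1.3 0.2 1. ] M [-0.026 -0.102  0.048] w 0.026
tilt 0.882 end [-0.1255  0.021 ] grip z 0.1212 bottom edge below grip -0.0254 n 26
```

View pics/s7.png

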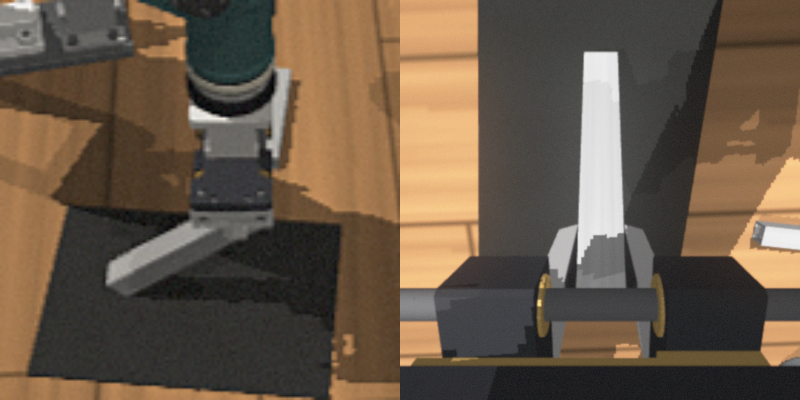

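Run:
```python
from h import *
w=load('w7'); s=load('s7'); o=w['obs']; g=o['tool_pos']+[0,0,.019]
im=w['frame'].astype(int)
print([ (r,np.flatnonzero(im[r,280:360].min(1)>180)[[0,-1]]+280) for r in range(56,200,30)])
print([r for r in range(30,80) if im[r,321].min()>180][:2])
X,e=tri(w,(302.5,51.5),s,(257.5,282.8)); print(X,e, "rel",X-g)
# circle: corner at (-L,+13) rotated by th about unknown; use mat contact: bottom corner z=.004
for th in (.6,.65,.7): print(th, .004+.026*np.cos(th), )
```

```text
[(56, array([304, 337])), (86, array([303, 338])), (116, array([302, 338])), (146, array([301, 339])), (176, array([300, 341]))]
[52, 53]
[ 0.42542375 -0.20653851  0.05088417] 0.0029841848592221235 rel [-0.12052075 -0.00825507 -0.07021699]
0.6 0.025458725987651636
0.65 0.024698178762275452
0.7 0.0238858968693967
```

```bash
cat >> h.py <<'E'
def wtilt(name):
    "tube pitch (inner end down, positive) and height of its axis at the grip, from the edges of its top face in the wrist view"
    w=load(name) if name.startswith('w7') else wsnap(name)
    im=cv2.GaussianBlur(w['frame'],(3,3),0).astype(float).min(2); L=[];Rr=[]
    top=next(r for r in range(0,150) if (im[r:r+3,315:327]>150).all())
    for r in range(top+5,min(top+130,205)):
        row=im[r]; c=321; th=.5*row[c-3:c+4].mean()+25
        a=c
        while row[a]>th: a-=1
        b=c
        while row[b]>th: b+=1
        L.append((r,a+(th-row[a])/(row[a+1]-row[a]))); Rr.append((r,b-(th-row[b])/(row[b-1]-row[b])))
    def fit(P):
        P=np.array(P,np.float32); vx,vy,x,y=cv2.fitLine(P,cv2.DIST_HUBER,0,.01,.01).ravel(); k=vy/vx; return k,y-k*x
    (k1,c1),(k2,c2)=fit(L),fit(Rr); v=(c2-c1)/(k1-k2); u=k1*v+c1
    _,d=ray(w,(u,v)); d=d/np.linalg.norm(d); 
    if d[2]>0: d=-d
    th=np.arcsin(-d[2])
    # absolute height: depth of the width at row top
    K=w['camera_matrix']; o=w['obs']; W=(k2*top+c2)-(k1*top+c1); o0,r=ray(w,((k1*top+c1+k2*top+c2)/2,top)); X=o0+r*(K[0,0]*.026/W)
    print("tilt",th.round(4),"yaw",np.arctan2(-d[1],-d[0]).round(3),"inner top edge",X.round(4),"rel grip",(X-o['tool_pos']-[0,0,.019]).round(4),"width",W.round(2),"top",top,"row x", (u-321).round(1))
    return w
E
python3 -c "
from h import *
wtilt('w7')"
```

```text
tilt 0.6806 yaw -0.035 inner top edge [ 0.4228 -0.1942  0.029 ] rel grip [-0.1232  0.0041 -0.0921] width 34.09 top 52 row x -0.8
```

>>> step_arm:
  plan:
    - [[1,0,-2,0,27.3],[2,0,-4,0,27.3],[2,0,-4,0,27.3],[2,0,-4,0,10],[2,0,-4,0,0],[2,0,-4,0,0],[2,0,6,0,0],[2,0,16,0,0]]

```text
time: 14.75
tool_pos: [0.5445, -0.1971, 0.1153]
ee_rot: [3.139, -0.008, 3.104]
wrist_force: [1.0, -0.4, -1.9]
width: 0.0256
```

>>> step_arm:
  plan:
    - [[0,0,15,0,0],[0,0,35,0,0],[0,0,55,0,0],[0,0,75,0,0],[0,0,95,0,0],[0,0,115,0,0],[0,0,132,0,0],[0,0,132,0,0]]

```text
time: 15.42
tool_pos: [0.5476, -0.1985, 0.2536]
ee_rot: [-3.139, 0.004, 3.103]
wrist_force: [0.3, 0.2, -2.2]
width: 0.0257
```

```bash
python3 st.py; python3 -c "
from h import *
wtilt('wa')"
```

```text
15.42 pos [ 0.5476 -0.1985  0.2536] F [ 0.3  0.2 -2.2] M [ 0.028 -0.151 -0.048] w 0.0257
tilt 0.6537 yaw -0.035 inner top edge [ 0.4216 -0.1943  0.1826] rel grip [-0.1259  0.0042 -0.09  ] width 34.54 top 47 row x -0.7
```

>>> step_arm:
  plan:
    - [[30,0,10,0.05,0],[60,20,20,0.1,0],[84,50,20,0.15,0],[84,85,20,0.194,0],[84,120,20,0.194,0],[84,155,20,0.194,0],[84,190,20,0.194,0],[84,225,20,0.194,0]]

```text
time: 16.13
tool_pos: [0.6299, 0.0285, 0.2665]
ee_rot: [3.141, -0.006, -2.986]
wrist_force: [0.4, 0.2, -2.7]
width: 0.026
```

>>> step_arm:
  plan:
    - [[0,35,0,0,0],[0,70,0,0,0],[0,105,0,0,0],[0,135,0,0,0],[0,160,0,0,0],[0,171,0,0,0],[0,171,0,0,0],[0,171,0,0,0]]

```text
time: 16.8
tool_pos: [0.6308, 0.1972, 0.2678]
ee_rot: [-3.14, -0.003, -2.985]
wrist_force: [-0.2, 0.4, -2.4]
width: 0.0256
```

```bash
python3 st.py; python3 -c "
from h import *
w=wtilt('wb'); o=w['obs']; print(o['ee_rot'], proj(w,[.472,.174,.149]))
cv2.imwrite('pics/wb.png',cv2.resize(w['frame'][0:200,240:400],(640,800))[:600,:,::-1])"
```

```text
16.8 pos [0.6308 0.1972 0.2678] F [-0.2  0.4 -2.4] M [ 0.034 -0.162  0.015] w 0.0256
tilt 0.6594 yaw 0.159 inner top edge [0.5081 0.1772 0.2013] rel grip [-0.1227 -0.02   -0.0855] width 35.0 top 49 row x -0.6
[-3.1400955  -0.00327654 -2.98525171] [323.43159382  19.95963865]
```

View pics/wb.png

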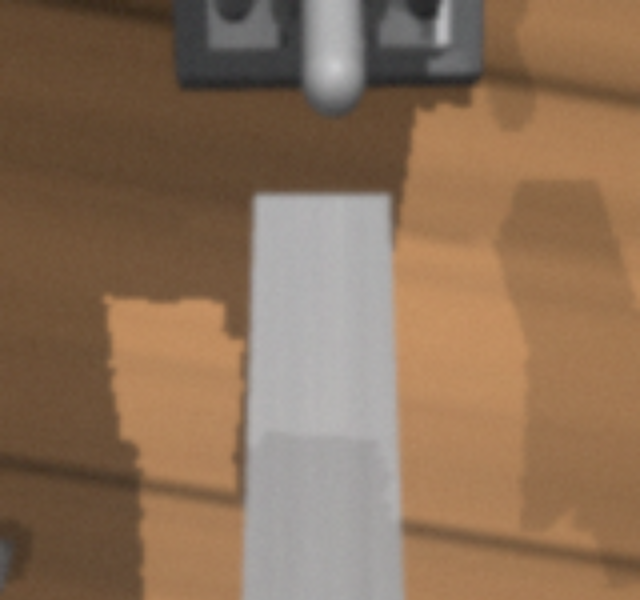

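>>> step_arm:
  plan:
    - [[-9,0,-8,0,0],[-18,-1,-16,0,0],[-27,-2,-25,0,0],[-27,-2,-25,0,0],[-27,-2,-25,0,0],[-27,-2,-25,0,0]]

```text
time: 17.35
tool_pos: [0.605, 0.1946, 0.2452]
ee_rot: [-3.141, 0.001, -2.987]
wrist_force: [-0.6, 0.3, -1.8]
width: 0.0256
```

```bash
python3 st.py; python3 -c "
from h import *
w=wtilt('wc'); print(proj(w,[.472,.174,.149]))
s=snap('side','s8'); 
cv2.imwrite('pics/wc.png',np.hstack([cv2.resize(w['frame'][0:110,266:376],(440,440)),cv2.resize(s['frame'][110:220,230:320],(360,440))])[:,:,::-1])"
```

```text
17.35 pos [0.605  0.1946 0.2452] F [-0.6  0.3 -1.8] M [ 0.05  -0.163 -0.017] w 0.0256
tilt 0.6399 yaw 0.157 inner top edge [0.4828 0.1751 0.1795] rel grip [-0.1222 -0.0196 -0.0848] width 35.18 top 49 row x -1.1
[321.24185621  44.14472127]
```

View pics/wc.png

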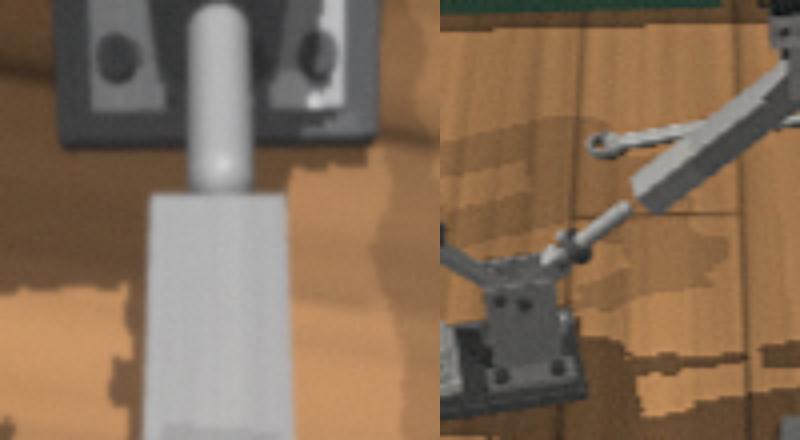

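>>> step_arm:
  plan:
    - [[-3,-0.5,-2,0,0],[-6,-1,-4.5,0,0],[-8,-1.2,-6,0,0],[-10,-1.5,-7.5,0,0],[-12,-1.9,-9,0,0],[-14,-2.2,-10.5,0,0],[-16,-2.5,-12,0,0],[-16,-2.5,-12,0,0]]

```text
time: 18.12
tool_pos: [0.5877, 0.1934, 0.2322]
ee_rot: [3.142, -0.001, -2.985]
wrist_force: [0.3, -0.3, -2.5]
width: 0.0257
```

```bash
python3 st.py
```

```text
18.12 pos [0.5877 0.1934 0.2322] F [ 0.3 -0.3 -2.5] M [ 0.089 -0.122  0.01 ] w 0.0257
```

>>> step_arm:
  plan:
    - [[-2,-0.3,-1.5,0,0],[-4,-0.6,-3,0,0],[-6,-1,-4.5,0,0],[-8,-1.3,-6,0,0],[-10,-1.6,-7.5,0,0],[-12,-1.9,-9,0,0],[-12,-1.9,-9,0,0]]

```text
time: 18.7
tool_pos: [0.5757, 0.1915, 0.2232]
ee_rot: [3.142, -0.001, -2.985]
wrist_force: [0.1, -0.8, -3.2]
width: 0.0255
```

```bash
python3 st.py; python3 -c "
from h import *
w=wtilt('wd'); s=snap('side','s9')"
```

```text
18.7 pos [0.5757 0.1915 0.2232] F [ 0.1 -0.8 -3.2] M [ 0.074 -0.122 -0.024] w 0.0255Traceback (most recent call last):
  File "<string>", line 3, in <module>
    w=wtilt('wd'); s=snap('side','s9')
  File "h.py", line 62, in wtilt
    while row[b]>th: b+=1
          ~~~^^^
IndexError: index 640 is out of bounds for axis 0 with size 640
```

>>> step_arm:
  plan:
    - [[-2,-0.3,-1.5,0,0],[-4,-0.6,-3,0,0],[-6,-1,-4.5,0,0],[-8,-1.3,-6,0,0],[-8,-1.3,-6,0,0]]

```text
time: 19.17
tool_pos: [0.5677, 0.1902, 0.2171]
ee_rot: [3.142, -0.001, -2.985]
wrist_force: [-0.8, 0.2, -2.1]
width: 0.0257
```

```bash
python3 st.py
```

```text
19.17 pos [0.5677 0.1902 0.2171] F [-0.8  0.2 -2.1] M [ 0.059 -0.09   0.028] w 0.0257
```

>>> step_arm:
  plan:
    - [[-1.6,-0.3,-1.2,0,0],[-3.2,-0.5,-2.4,0,0],[-4,-0.6,-3,0,0],[-4,-0.6,-3,0,0]]

```text
time: 19.5
tool_pos: [0.564, 0.1896, 0.2143]
ee_rot: [3.142, -0.0, -2.985]
wrist_force: [-0.3, -0.1, -2.3]
width: 0.0256
```

```bash
python3 st.py
```

```text
19.5 pos [0.564  0.1896 0.2143] F [-0.3 -0.1 -2.3] M [ 0.077 -0.092 -0.003] w 0.0256
```

>>> step_arm:
  plan:
    - [[-1.6,-0.4,-1.2,0,0],[-3.2,-0.8,-2.4,0,0],[-4.8,-1.1,-3.6,0,0],[-4.8,-1.1,-3.6,0,0]]

```text
time: 19.83
tool_pos: [0.559, 0.1884, 0.2106]
ee_rot: [3.142, -0.001, -2.985]
wrist_force: [0.2, -0.8, -2.2]
width: 0.0256
```

```bash
python3 st.py
```

```text
19.83 pos [0.559  0.1884 0.2106] F [ 0.2 -0.8 -2.2] M [ 0.08  -0.084  0.015] w 0.0256
```

>>> step_arm:
  plan:
    - [[-0.8,-0.1,-0.6,0,0],[-1.6,-0.2,-1.2,0,0],[-2.4,-0.4,-1.8,0,0],[-2.4,-0.4,-1.8,0,0]]

```text
time: 20.17
tool_pos: [0.5569, 0.1881, 0.209]
ee_rot: [3.142, -0.0, -2.985]
wrist_force: [0.1, -0.2, -1.5]
width: 0.0259
```

```bash
python3 st.py
```

```text
20.17 pos [0.5569 0.1881 0.209 ] F [ 0.1 -0.2 -1.5] M [ 0.068 -0.073  0.007] w 0.0259
```

>>> step_arm:
  plan:
    - [[-0.6,-0.1,-0.5,0,0],[-1.2,-0.2,-0.9,0,0],[-1.2,-0.2,-0.9,0,0]]

```text
time: 20.42
tool_pos: [0.5558, 0.1879, 0.2081]
ee_rot: [3.142, -0.0, -2.985]
wrist_force: [0.3, -0.4, -3.2]
width: 0.0258
```

>>> step_arm:
  plan:
    - [[-0.6,-0.1,-0.5,0,0],[-1.2,-0.2,-0.9,0,0],[-1.2,-0.2,-0.9,0,0]]

```text
time: 20.67
tool_pos: [0.5546, 0.1877, 0.2072]
ee_rot: [3.142, -0.0, -2.985]
wrist_force: [0.6, -0.3, -1.7]
width: 0.0259
```

>>> step_arm:
  plan:
    - [[-0.6,-0.1,-0.5,0,0],[-1.2,-0.2,-0.9,0,0],[-1.2,-0.2,-0.9,0,0]]

```text
time: 20.92
tool_pos: [0.5544, 0.1877, 0.2074]
ee_rot: [3.141, 0.003, -2.985]
wrist_force: [2.8, 0.9, -1.3]
width: 0.0257
```

```bash
python3 st.py
```

```text
20.92 pos [0.5544 0.1877 0.2074] F [ 2.8  0.9 -1.3] M [ 0.087 -0.512 -0.019] w 0.0257
```

>>> step_arm:
  plan:
    - [[-0.5,-0.1,-0.4,0,0],[-0.5,-0.1,-0.4,0,0]]

```text
time: 21.08
tool_pos: [0.5543, 0.1877, 0.2074]
ee_rot: [3.141, 0.004, -2.985]
wrist_force: [4.6, 0.4, 2.3]
width: 0.0258
```

```bash
python3 st.py; python3 -c "
from h import *
wsnap('we');snap('side','s10')"
```

```text
21.08 pos [0.5543 0.1877 0.2074] F [4.6 0.4 2.3] M [ 0.207 -0.816  0.038] w 0.0258
```

>>> step_arm:
  plan:
    - [[-0.5,-0.1,-0.4,0,0],[-0.5,-0.1,-0.4,0,0],[-0.5,-0.1,-0.4,0,0]]

```text
time: 21.43
tool_pos: [0.5543, 0.1876, 0.2074]
ee_rot: [3.141, 0.006, -2.986]
wrist_force: [6.8, 1.3, 3.7]
width: 0.0255
```

```bash
python3 st.py
python3 - <<'E'
from h import *
a=load('we')['frame'][0:130,256:386]; b=load('s10')['frame'][110:240,210:340]
cv2.imwrite('pics/we.png',np.hstack([cv2.resize(a,(400,400)),cv2.resize(b,(400,400))])[:,:,::-1])
# press path: grip relative to pivot, rotating with the handle
P=np.array([.3874,.1607,.085]); g=np.array([.5543,.1877,.2264]); yw=.156
u=np.array([np.cos(yw),np.sin(yw)]); r0=(g[:2]-P[:2])@u; z0=g[2]-P[2]; print("r",np.hypot(r0,z0),"ang",np.arctan2(z0,r0))
R0=np.hypot(r0,z0); a0=np.arctan2(z0,r0)
for d in np.arange(.05,.86,.05):
    r,z=R0*np.cos(a0-d),R0*np.sin(a0-d); print(round(d,2),((r-r0)*u*1000).round(1),round((z-z0)*1000,1))
E
```

```text
21.43 pos [0.5543 0.1876 0.2074] F [6.8 1.3 3.7] M [ 0.186 -0.99   0.024] w 0.0255
r 0.2204042209560184 ang 0.6965152692049001
0.05 [6.8 1.1] -8.6
0.1 [13.1  2.1] -17.6
0.15 [19.  3.] -26.9
0.2 [24.4  3.8] -36.4
0.25 [29.4  4.6] -46.2
0.3 [33.8  5.3] -56.3
0.35 [37.8  5.9] -66.5
0.4 [41.2  6.5] -77.0
0.45 [44.1  6.9] -87.6
0.5 [46.5  7.3] -98.4
0.55 [48.4  7.6] -109.2
0.6 [49.7  7.8] -120.2
0.65 [50.5  7.9] -131.2
0.7 [50.7  8. ] -142.2
0.75 [50.4  7.9] -153.2
0.8 [49.5  7.8] -164.2
0.85 [48.2  7.6] -175.1
```

View pics/we.png

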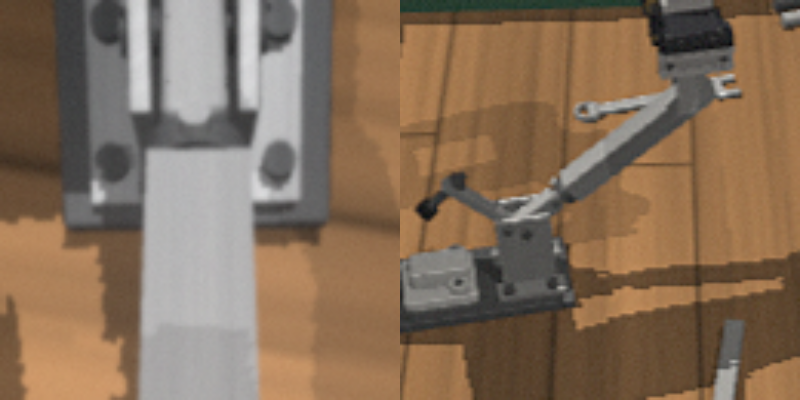

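>>> step_arm:
  plan:
    - [[4.4,0.7,-4,0,0],[7.8,1.2,-8.3,0,0],[11,1.7,-13,0,0],[14,2.2,-17.5,0,0],[17,2.7,-22,0,0],[20,3.1,-27,0,0],[20,3.1,-27,0,0]]

```text
time: 22.02
tool_pos: [0.5731, 0.1907, 0.1792]
ee_rot: [3.141, 0.001, -2.985]
wrist_force: [2.4, 0.8, 6.2]
width: 0.0257
```

```bash
python3 st.py
```

```text
22.02 pos [0.5731 0.1907 0.1792] F [2.4 0.8 6.2] M [ 0.067 -0.129  0.046] w 0.0257
```

>>> step_arm:
  plan:
    - [[5.4,0.8,-9.5,0,0],[10.4,1.6,-19.3,0,0],[14.8,2.3,-29.5,0,0],[18.8,2.9,-40,0,0],[22.2,3.5,-51,0,0],[22.2,3.5,-51,0,0]]

```text
time: 22.52
tool_pos: [0.596, 0.1942, 0.1279]
ee_rot: [3.141, 0.003, -2.985]
wrist_force: [4.1, 1.9, 6.4]
width: 0.026
```

```bash
python3 st.py
```

```text
22.52 pos [0.596  0.1942 0.1279] F [4.1 1.9 6.4] M [ 0.073 -0.504  0.024] w 0.026
```

>>> step_arm:
  plan:
    - [[2.9,0.4,-10.5,0,0],[5.3,0.8,-21,0,0],[7.2,1.1,-32,0,0],[8.5,1.3,-43,0,0],[9,1.4,-49,0,0],[9,1.4,-49,0,0]]

```text
time: 23.02
tool_pos: [0.6045, 0.1956, 0.0783]
ee_rot: [3.141, 0.001, -2.985]
wrist_force: [3.5, 1.2, 3.5]
width: 0.0259
```

```bash
python3 st.py
```

```text
23.02 pos [0.6045 0.1956 0.0783] F [3.5 1.2 3.5] M [ 0.14  -0.575 -0.009] w 0.0259
```

>>> step_arm:
  plan:
    - [[0,0,-5,0,0],[0,0,-10,0,0],[0,0,-15,0,0],[0,0,-18,0,0],[0,0,-18,0,0]]

```text
time: 23.43
tool_pos: [0.6043, 0.1954, 0.0597]
ee_rot: [3.141, 0.001, -2.986]
wrist_force: [5.9, 1.4, 1.0]
width: 0.0259
```

```bash
python3 st.py
```

```text
23.43 pos [0.6043 0.1954 0.0597] F [5.9 1.4 1. ] M [ 0.197 -0.738 -0.003] w 0.0259
```

>>> step_arm:
  plan:
    - [[0,0,-2,0,0],[0,0,-3,0,0],[0,0,-3,0,0]]

```text
time: 23.68
tool_pos: [0.6041, 0.1953, 0.0568]
ee_rot: [3.141, 0.0, -2.986]
wrist_force: [5.1, 1.1, 0.7]
width: 0.0258
```

```bash
python3 st.py
```

```text
23.68 pos [0.6041 0.1953 0.0568] F [5.1 1.1 0.7] M [ 0.188 -0.733  0.022] w 0.0258
```

>>> step_arm:
  plan:
    - [[0,0,-1.5,0,0],[0,0,-3,0,0],[0,0,-3,0,0]]

```text
time: 23.93
tool_pos: [0.6037, 0.1953, 0.0534]
ee_rot: [3.142, -0.001, -2.986]
wrist_force: [4.2, 0.9, -2.0]
width: 0.0256
```

>>> step_arm:
  plan:
    - [[0,0,-1,0,0],[0,0,-2,0,0],[0,0,-2,0,0]]

```text
time: 24.18
tool_pos: [0.6026, 0.1952, 0.0509]
ee_rot: [-3.142, -0.003, -2.985]
wrist_force: [2.9, 1.3, -2.5]
width: 0.0258
```

```bash
python3 st.py
```

```text
24.18 pos [0.6026 0.1952 0.0509] F [ 2.9  1.3 -2.5] M [ 0.196 -0.658 -0.054] w 0.0258
```

>>> step_arm:
  plan:
    - [[0,0,-1.5,0,0],[0,0,-3,0,0],[0,0,-3,0,0]]

```text
time: 24.43
tool_pos: [0.6025, 0.1951, 0.0486]
ee_rot: [-3.141, -0.003, -2.985]
wrist_force: [-0.3, 0.6, -3.1]
width: 0.0256
```

```bash
python3 st.py
```

```text
24.43 pos [0.6025 0.1951 0.0486] F [-0.3  0.6 -3.1] M [ 0.094 -0.178  0.005] w 0.0256
```

>>> step_arm:
  plan:
    - [[0,0,-1,0,0],[0,0,-2,0,0],[0,0,-2,0,0]]

```text
time: 24.68
tool_pos: [0.6029, 0.1952, 0.047]
ee_rot: [-3.142, -0.002, -2.985]
wrist_force: [-1.2, -0.1, -2.7]
width: 0.0257
```

```bash
python3 st.py
```

```text
24.68 pos [0.6029 0.1952 0.047 ] F [-1.2 -0.1 -2.7] M [ 0.055 -0.158 -0.014] w 0.0257
```

>>> step_arm:
  plan:
    - [[0,0,-1.5,0,0],[0,0,-3,0,0],[0,0,-3,0,0]]

```text
time: 24.93
tool_pos: [0.6035, 0.1953, 0.0448]
ee_rot: [3.141, -0.0, -2.985]
wrist_force: [-1.6, 0.1, -0.5]
width: 0.0261
```

```bash
python3 st.py
```

```text
24.93 pos [0.6035 0.1953 0.0448] F [-1.6  0.1 -0.5] M [ 0.001  0.204 -0.039] w 0.0261
```

>>> step_arm:
  plan:
    - [[0,0,-1,0,0],[0,0,-2,0,0],[0,0,-2,0,0]]

```text
time: 25.18
tool_pos: [0.6034, 0.1953, 0.0431]
ee_rot: [3.141, -0.001, -2.985]
wrist_force: [-1.4, -0.2, 3.9]
width: 0.0255
```

```bash
python3 st.py; python3 -c "
from h import *
snap('side','s11'); 
try: wtilt('wf')
except Exception as e: print(e)"
```

```text
25.18 pos [0.6034 0.1953 0.0431] F [-1.4 -0.2  3.9] M [-0.127  0.709  0.027] w 0.0255
tilt 0.0886 yaw -2.982 inner top edge [0.4885 0.1767 0.0848] rel grip [-0.1149 -0.0186  0.0227] width 64.99 top 0 row x 1.2
```

>>> step_arm:
  plan:
    - [[0,0,-1,0,0],[0,0,-1.5,0,0],[0,0,-1.5,0,0],[0,0,-1.5,0,0]]

```text
time: 25.62
tool_pos: [0.6033, 0.1953, 0.041]
ee_rot: [3.141, -0.001, -2.985]
wrist_force: [-2.4, -0.1, 3.2]
width: 0.0259
```

```bash
python3 st.py; python3 -c "
from h import *
wtilt('wg')"
```

```text
25.62 pos [0.6033 0.1953 0.041 ] F [-2.4 -0.1  3.2] M [-0.096  0.946 -0.048] w 0.0259
tilt 0.1049 yaw -2.982 inner top edge [0.4892 0.1768 0.0847] rel grip [-0.1141 -0.0185  0.0247] width 65.97 top 0 row x 1.2
```

>>> step_arm:
  plan:
    - [[0,0,-1,0,0],[0,0,-2,0,0],[0,0,-2,0,0],[0,0,-2,0,0]]

```text
time: 26.0
tool_pos: [0.6037, 0.1953, 0.0389]
ee_rot: [3.142, -0.0, -2.985]
wrist_force: [-3.6, -0.3, 3.2]
width: 0.0255
```

```bash
python3 st.py; python3 -c "
from h import *
wtilt('wh')"
```

```text
26.0 pos [0.6037 0.1953 0.0389] F [-3.6 -0.3  3.2] M [-0.09   0.839  0.03 ] w 0.0255
tilt 0.1208 yaw -2.982 inner top edge [0.4902 0.1769 0.0846] rel grip [-0.1134 -0.0184  0.0267] width 66.99 top 0 row x 1.2
```

>>> step_arm:
  plan:
    - [[0,0,-1.5,0,0],[0,0,-3,0,0],[0,0,-3,0,0]]

```text
time: 26.3
tool_pos: [0.6038, 0.1953, 0.0358]
ee_rot: [3.142, 0.0, -2.986]
wrist_force: [-2.1, 0.5, 2.3]
width: 0.0258
```

```bash
python3 st.py
```

```text
26.3 pos [0.6038 0.1953 0.0358] F [-2.1  0.5  2.3] M [-0.055  0.751 -0.002] w 0.0258
```

>>> step_arm:
  plan:
    - [[0,0,-1,0,0],[0,0,-2,0,0],[0,0,-2,0,0]]

```text
time: 26.55
tool_pos: [0.6036, 0.1953, 0.0338]
ee_rot: [3.142, -0.0, -2.985]
wrist_force: [-2.5, 0.3, 2.9]
width: 0.026
```

```bash
python3 st.py; python3 -c "
from h import *
w=wtilt('wi')
cv2.imwrite('pics/last.png',np.hstack([cv2.resize(w['frame'][0:160,220:420],(400,320)),cv2.resize(snap('side','s12')['frame'][120:240,200:350],(400,320))])[:,:,::-1])"
```

```text
26.55 pos [0.6036 0.1953 0.0338] F [-2.5  0.3  2.9] M [-0.083  0.824 -0.009] w 0.026
tilt 0.1615 yaw -2.981 inner top edge [0.4919 0.1772 0.0842] rel grip [-0.1117 -0.0181  0.0314] width 69.44 top 0 row x 1.7
```

>>> step_arm:
  plan:
    - [[0,0,-1,0,0],[0,0,-2,0,0],[0,0,-2,0,0]]

```text
time: 26.9
tool_pos: [0.6037, 0.1953, 0.0319]
ee_rot: [3.142, -0.0, -2.985]
wrist_force: [-2.9, 0.2, 3.3]
width: 0.0258
```

```bash
python3 st.py
```

```text
26.9 pos [0.6037 0.1953 0.0319] F [-2.9  0.2  3.3] M [-0.135  0.868 -0.016] w 0.0258
```

Run:
```python
from h import *
s13=snap('side','s13')
def g(n): return cv2.GaussianBlur(load(n)['frame'],(3,3),0).astype(int).sum(2)
# linkage: x 200..262, y 155..200
F={n:g(n)[150:200,200:262] for n in('side0','s10','s11','s12','s13')}
k=list(F)
for a,b in zip(k,k[1:]): print(a,b,(abs(F[a]-F[b])>60).sum())
for n in k:
    ys,xs=np.nonzero(F[n][:,:40]<110); print(n,len(ys),(xs.mean()+200).round(1) if len(ys) else 0,(ys.mean()+150).round(1) if len(ys) else 0)
# tube + stub: silhouette centre line in side view s13, light grey vs wood
s=s13; im=s['frame'].astype(int); 
m=((im.max(2)-im.min(2))<30)&(im.min(2)>60)
for x in range(258,325,6):
    c=proj(s,[.3874+ (x-245)/ (330-245)*.2*1.0,.17,.08])
    ys=np.flatnonzero(m[130:215,x])+130
    print(x,ys.min() if len(ys) else None,ys.max() if len(ys) else None,len(ys))
P=np.array([.3874,.1607,.085]);u=np.array([.988,.1554])
for D in (.061,.1,.15,.215):
    print(D,[proj(s,np.r_[P[:2]+u*D*np.cos(t),P[2]+D*np.sin(t)]).round(1).tolist() for t in (0,-.1,-.16)])
```

```text
side0 s10 617
s10 s11 590
s11 s12 8
s12 s13 0
side0 16 217.9 178.1
s10 16 217.9 178.1
s11 13 222.5 193.4
s12 13 222.5 193.4
s13 12 222.7 193.5
258 177 208 28
264 178 207 10
270 143 181 10
276 144 185 15
282 142 185 15
288 141 185 15
294 140 185 15
300 139 186 16
306 143 186 17
312 136 186 24
318 137 214 33
324 136 187 33
0.061 [[269.2, 178.4], [269.2, 179.8], [269.2, 180.6]]
0.1 [[281.4, 176.7], [281.4, 179.0], [281.3, 180.5]]
0.15 [[297.0, 174.6], [296.9, 178.1], [296.7, 180.2]]
0.215 [[317.1, 171.9], [316.8, 176.9], [316.3, 179.9]]
```

>>> step_arm:
  plan:
    - [[0,0,-1.5,0,0],[0,0,-3,0,0],[0,0,-4,0,0],[0,0,-4,0,0]]

```text
time: 27.28
tool_pos: [0.6036, 0.1953, 0.0277]
ee_rot: [3.142, -0.0, -2.985]
wrist_force: [-3.3, -1.1, 3.3]
width: 0.0257
```

```bash
python3 st.py
python3 - <<'E'
from h import *
w=wtilt('wj'); s=snap('side','s14'); im=s['frame'].astype(int); m=((im.max(2)-im.min(2))<30)&(im.min(2)>60)
print([(x,(np.flatnonzero(m[160:200,x])+160)[[0,-1]].tolist()) for x in range(270,312,6)])
def g(n): return cv2.GaussianBlur(load(n)['frame'],(3,3),0).astype(int).sum(2)[150:200,200:262]
print((abs(g('s13')-g('s14'))>40).sum())
E
```

```text
27.28 pos [0.6036 0.1953 0.0277] F [-3.3 -1.1  3.3] M [-0.08   0.736 -0.003] w 0.0257
tilt 0.2055 yaw -2.981 inner top edge [0.4939 0.1775 0.0836] rel grip [-0.1097 -0.0178  0.0369] width 72.55 top 0 row x 1.9
[(270, [178, 182]), (276, [174, 185]), (282, [175, 185]), (288, [175, 185]), (294, [175, 186]), (300, [176, 186]), (306, [176, 186])]
4
```

>>> step_arm:
  plan:
    - [[0,0,-1,0,0],[0,0,-2,0,0],[0,0,-2,0,0]]

```text
time: 27.63
tool_pos: [0.6036, 0.1953, 0.0263]
ee_rot: [3.141, -0.0, -2.985]
wrist_force: [-2.6, -1.3, 4.2]
width: 0.0257
```

>>> step_arm:
  plan:
    - [[0,0,-1,0,0],[0,0,-1.5,0,0],[0,0,-1.5,0,0]]

```text
time: 27.88
tool_pos: [0.6034, 0.1953, 0.0254]
ee_rot: [3.141, -0.0, -2.985]
wrist_force: [-4.4, -0.8, 7.5]
width: 0.0257
```

```bash
python3 st.py
```

```text
27.88 pos [0.6034 0.1953 0.0254] F [-4.4 -0.8  7.5] M [-0.166  1.272  0.017] w 0.0257
```

>>> step_arm:
  plan:
    - [[0,0,-1,0,0],[0,0,-1,0,0],[0,0,-1,0,0],[0,0,-1,0,0]]

```text
time: 28.22
tool_pos: [0.6033, 0.1953, 0.0249]
ee_rot: [3.141, -0.0, -2.985]
wrist_force: [-5.1, -1.1, 8.8]
width: 0.0259
```

```bash
python3 st.py
```

```text
28.22 pos [0.6033 0.1953 0.0249] F [-5.1 -1.1  8.8] M [-0.264  1.363 -0.008] w 0.0259
```

>>> step_arm:
  plan:
    - [[0,0,1.5,0,0],[0.5,0.1,3,0,0],[3,0.5,3,0,0],[6,0.9,2.7,0,0],[9,1.4,2.4,0,0],[12,1.9,2.1,0,0],[12,1.9,2.1,0,0]]

```text
time: 28.8
tool_pos: [0.6168, 0.1973, 0.0249]
ee_rot: [3.142, 0.001, -2.986]
wrist_force: [0.3, -0.1, -3.3]
width: 0.0259
```

```bash
python3 st.py
```

```text
28.8 pos [0.6168 0.1973 0.0249] F [ 0.3 -0.1 -3.3] M [ 0.08  -0.351  0.03 ] w 0.0259
```

Free; the tube draws without force. Continue drawing off along the handle direction.

>>> step_arm:
  plan:
    - [[5,0.8,-0.5,0,0],[10,1.6,-1,0,0],[15,2.4,-1.5,0,0],[20,3.1,-2,0,0],[20,3.1,-2,0,0]]

```text
time: 29.22
tool_pos: [0.6372, 0.2004, 0.0234]
ee_rot: [3.142, 0.002, -2.986]
wrist_force: [1.0, 0.2, -4.4]
width: 0.0255
```

```bash
python3 st.py
```

```text
29.22 pos [0.6372 0.2004 0.0234] F [ 1.   0.2 -4.4] M [ 0.135 -0.527 -0.003] w 0.0255
```

>>> step_arm:
  plan:
    - [[8,1.2,-0.8,0,0],[16,2.5,-1.6,0,0],[24,3.7,-2.4,0,0],[32,5,-3,0,0],[40,6.3,-3,0,0],[48,7.5,-3,0,0],[48,7.5,-3,0,0]]

```text
time: 29.8
tool_pos: [0.6857, 0.208, 0.0208]
ee_rot: [3.141, 0.002, -2.986]
wrist_force: [-0.1, -0.0, -2.5]
width: 0.0257
```

```bash
python3 st.py
python3 - <<'E'
from h import *
s=snap('side','s15'); c=snap('scene','c15'); a=load('side0'); b=load('scene0')
im=s['frame'].astype(int); m=((im.max(2)-im.min(2))<30)&(im.min(2)>60)
print([(x,(np.flatnonzero(m[160:200,x])+160).tolist()) for x in range(262,306,3)])
P=np.array([.3874,.1607,.085]);u=np.array([.988,.1554])
for t in (.1,0,-.1):
  print(t,[proj(s,np.r_[P[:2]+u*D*np.cos(t),P[2]+D*np.sin(t)]).round(1).tolist() for D in (.066,.08,.095,.107)])
E
```

```text
29.8 pos [0.6857 0.208  0.0208] F [-0.1 -0.  -2.5] M [ 0.074 -0.183 -0.015] w 0.0257
[(262, [177, 178, 179, 180, 181, 182, 183, 184, 199]), (265, [179, 180, 181, 182]), (268, [176, 177, 179, 180]), (271, [179, 180, 181]), (274, [178, 179, 180, 181]), (277, [178, 179, 180, 181]), (280, [178, 179, 180, 181]), (283, [178, 179, 180, 181]), (286, []), (289, []), (292, []), (295, []), (298, [172, 173, 174, 175, 176, 177, 178, 179, 180, 181, 182]), (301, [172, 173, 174, 175, 176, 177, 178, 179, 180, 181, 182]), (304, [172, 173, 174, 175, 176, 177, 178, 179, 180, 181, 182, 183])]
0.1 [[270.5, 176.6], [274.9, 175.7], [279.6, 174.7], [283.3, 173.9]]
0 [[270.8, 178.1], [275.2, 177.5], [279.9, 176.9], [283.6, 176.4]]
-0.1 [[270.8, 179.7], [275.2, 179.4], [279.9, 179.1], [283.6, 178.9]]
```

>>> step_arm:
  plan:
    - [[5,0,30,0,0],[5,0,65,0,0],[5,0,100,0,0],[5,0,135,0,0],[0,-20,170,0,0],[-10,-55,170,-0.05,0],[-20,-90,170,-0.1,0],[-30,-125,170,-0.15,0]]

```text
time: 30.57
tool_pos: [0.6532, 0.0821, 0.1923]
ee_rot: [-3.142, 0.002, -3.136]
wrist_force: [0.5, -0.4, -3.7]
width: 0.0261
```

>>> step_arm:
  plan:
    - [[-10,-36,0,-0.044,0],[-20,-72,0,-0.044,0],[-30,-108,0,-0.044,0],[-40,-144,0,-0.044,0],[-50,-180,0,-0.044,0],[-60,-216,0,-0.044,0],[-70,-252,0,-0.044,0],[-85,-285,0,-0.044,0]]

```text
time: 31.23
tool_pos: [0.5679, -0.2039, 0.1908]
ee_rot: [-3.142, 0.001, 3.104]
wrist_force: [-0.0, 0.1, -3.0]
width: 0.026
```

>>> step_arm:
  plan:
    - [[0,0,0,0,0],[0,0,-30,0,0],[0,0,-60,0,0],[0,0,-90,0,0],[0,0,-120,0,0],[0,0,-150,0,0],[0,0,-160,0,0],[0,0,-160,0,0]]

```text
time: 31.9
tool_pos: [0.5659, -0.2004, 0.027]
ee_rot: [3.138, -0.007, 3.104]
wrist_force: [-0.1, 0.6, -2.2]
width: 0.0261
```

```bash
python3 st.py; python3 -c "
from h import *
wtilt('wk')"
```

```text
31.9 pos [ 0.5659 -0.2004  0.027 ] F [-0.1  0.6 -2.2] M [-0.026 -0.189  0.042] w 0.0261
tilt 0.2779 yaw 3.104 inner top edge [ 0.456  -0.1968  0.0856] rel grip [-0.1099  0.0035  0.0397] width 73.77 top 0 row x -1.7
```

>>> step_arm:
  plan:
    - [[0,0,-4,0,0],[0,0,-8,0,0],[0,0,-8,0,27.2],[0,0,-8,0,27.3],[0,0,-8,0,27.35],[0,0,-8,0,27.35],[0,0,-8,0,27.4],[0,0,-8,0,27.4]]

```text
time: 32.62
tool_pos: [0.5688, -0.2023, 0.023]
ee_rot: [-3.141, 0.0, 3.104]
wrist_force: [-0.7, -0.2, -1.8]
width: 0.026
```

```bash
python3 st.py; python3 -c "
from h import *
wtilt('wl')"
```

```text
32.62 pos [ 0.5688 -0.2023  0.023 ] F [-0.7 -0.2 -1.8] M [ 0.03  -0.037 -0.013] w 0.026
tilt 0.1143 yaw -0.036 inner top edge [ 0.444  -0.1979  0.0416] rel grip [-0.1248  0.0043 -0.0004] width 55.62 top 0 row x 0.9
```

>>> step_arm:
  plan:
    - [[0,0,-4,0,27.4],[0,0,-8,0,27.4],[0,0,-12,0,27.5],[0,0,-14,0,27.6],[0,0,-14,0,28],[0,0,-14,0,29],[0,0,-14,0,35],[0,0,-14,0,45]]

```text
time: 33.33
tool_pos: [0.5688, -0.2023, 0.009]
ee_rot: [-3.141, 0.0, 3.104]
wrist_force: [-0.4, -0.5, 0.5]
width: 0.0365
```

```bash
python3 st.py
```

```text
33.33 pos [ 0.5688 -0.2023  0.009 ] F [-0.4 -0.5  0.5] M [ 0.095  0.024 -0.032] w 0.0365
```

>>> step_arm:
  plan:
    - [[0,0,0,0,60],[0,0,0,0,60],[0,0,0,0,60],[0,0,0,0,60],[0,0,15,0,60],[0,0,40,0,60],[0,0,75,0,60],[0,0,110,0,60]]

```text
time: 34.0
tool_pos: [0.5677, -0.2017, 0.1186]
ee_rot: [3.14, -0.003, 3.104]
wrist_force: [0.3, -0.1, 0.5]
width: 0.0566
```

>>> step_arm:
  plan:
    - [[-40,0,30,0,60],[-80,0,60,0,60],[-80,0,90,0,60],[-80,0,120,0,60],[-80,0,120,0,60],[-80,0,120,0,60]]

```text
time: 34.5
tool_pos: [0.4896, -0.2028, 0.2418]
ee_rot: [-3.139, 0.006, 3.104]
wrist_force: [0.2, 0.9, -0.4]
width: 0.0564
```

```bash
python3 st.py
python3 - <<'E'
from h import *
s=snap('side','s20'); c=snap('scene','c20'); w=wsnap('w20')
for n,v,box in (('side',s,(225,255,345,325)),('wrist',w,(150,0,500,330))):
    b=blob(v,box,lambda i:(i.min(2)>95)&(i.max(2)-i.min(2)<30))
    P=np.array([plane(v,p[0],.030)[:2] for p in b]); print(n,cv2.minAreaRect((P*1000).astype(np.float32)))
# stub tip/handle & bystanders unchanged?
im=s['frame'].astype(int); m=((im.max(2)-im.min(2))<30)&(im.min(2)>60)
print([(x,(np.flatnonzero(m[168:195,x])+168).tolist()) for x in range(268,290,3)])
a=load('scene0')['frame'].astype(int); d=abs(a-c['frame'].astype(int)).max(2)
for n,(x0,y0,x1,y1) in dict(tin=(290,245,320,285),tub=(122,155,165,205),spanner=(445,185,482,245)).items(): print(n,(d[y0:y1,x0:x1]>40).mean().round(3))
E
```

```text
34.5 pos [ 0.4896 -0.2028  0.2418] F [ 0.2  0.9 -0.4] M [-0.001 -0.004 -0.046] w 0.0564
side ((499.6512756347656, -201.30027770996094), (26.460460662841797, 179.13404846191406), 87.6592788696289)
wrist ((500.4642028808594, -199.7915802001953), (28.70832061767578, 181.0719757080078), 87.96615600585938)
[(268, [176, 177, 178, 179, 180, 181, 182, 189, 190, 191, 192, 193, 194]), (271, [176, 177, 178, 179, 181, 182, 189, 190, 191, 192, 193, 194]), (274, [176, 177, 178, 179, 180, 181, 182, 189, 190, 191, 192, 193, 194]), (277, [175, 176, 177, 178, 180, 181, 182, 188, 189, 190, 191, 192, 193, 194]), (280, [174, 175, 176, 177, 179, 180, 188, 189, 190, 191, 192, 193, 194]), (283, [173, 174, 175, 176, 177, 178, 186, 187, 188, 189, 190, 191, 192, 193, 194]), (286, [169, 170, 171, 172, 173, 174, 184, 185, 186, 187, 188, 189, 190, 191, 192, 193, 194]), (289, [180, 181, 182, 183])]
tin 0.0
tub 0.0
spanner 0.569
```

>>> step_arm:
  plan:
    - [[10,30,40,0,60],[20,65,64,0,60],[30,100,64,0,60],[40,135,64,0,60],[50,170,64,0,60],[60,200,64,0,60],[60,222,64,0,60],[60,222,64,0,60]]

```text
time: 35.32
tool_pos: [0.5485, 0.0241, 0.2999]
ee_rot: [3.14, -0.005, 3.11]
wrist_force: [0.1, -0.9, -0.8]
width: 0.0565
```

>>> step_arm:
  plan:
    - [[0,0,0,0,60],[0,0,0,0,60],[0,0,0,0,60]]

```text
time: 35.57
tool_pos: [0.5485, 0.0187, 0.3019]
ee_rot: [-3.141, -0.002, 3.102]
wrist_force: [-0.8, -0.4, 0.1]
width: 0.0565
```

```bash
python3 st.py
python3 - <<'E'
from h import *
w=wsnap('w21'); c=snap('scene','c21')
P=np.array([.3874,.1607,.085]);u=np.array([.988,.1554])
for t in (-.05,-.1,-.15): print(t,proj(w,np.r_[P[:2]+u*.114*np.cos(t),P[2]+.114*np.sin(t)]).round(1),proj(w,np.r_[P[:2]+u*.09*np.cos(t),P[2]+.09*np.sin(t)]).round(1))
im=w['frame'].astype(int); x,y=proj(w,np.r_[P[:2]+u*.1,.075]).astype(int)
g=((im.max(2)-im.min(2))<22)&(im.min(2)>70)
for r in range(y-14,y+20,2):
    xs=np.flatnonzero(g[r,x-30:x+30])+x-30; print(r,(xs.min(),xs.max(),len(xs)) if len(xs) else None)
for n in('scene0','c21'):
    f=load(n)['frame'][180:250,435:490].astype(int); m=(f[...,2]>f[...,0]-15); ys,xs=np.nonzero(m); print(n,len(xs),xs.mean().round(1)+435,ys.mean().round(1)+180,xs.min()+435,xs.max()+435)
E
```

```text
35.57 pos [0.5485 0.0187 0.3019] F [-0.8 -0.4  0.1] M [-0.045  0.012 -0.07 ] w 0.0565
-0.05 [442.4 138.5] [440.9 119.7]
-0.1 [440.7 138.1] [439.5 119.6]
-0.15 [439.  137.4] [438.1 119.2]
113 (np.int64(434), np.int64(443), 10)
115 (np.int64(434), np.int64(443), 10)
117 (np.int64(434), np.int64(443), 10)
119 (np.int64(435), np.int64(444), 10)
121 (np.int64(435), np.int64(444), 10)
123 (np.int64(435), np.int64(444), 10)
125 (np.int64(435), np.int64(444), 10)
127 (np.int64(435), np.int64(444), 10)
129 (np.int64(435), np.int64(444), 10)
131 (np.int64(436), np.int64(444), 9)
133 (np.int64(436), np.int64(444), 9)
135 (np.int64(436), np.int64(443), 8)
137 (np.int64(439), np.int64(441), 3)
139 None
141 None
143 None
145 None
scene0 341 463.0 216.3 448 479
c21 318 463.0 216.7 448 479
```

```bash
python3 -c "
from bench import robot
print(robot.close_job())"
```

```text
the job is handed in; nothing more can be done
None
```

The casting is clamped, the tube is back flat on the mat and released, and I handed the job in at about 35.6 s. The hand-in gives no verdict.

**What I did**
- **Tilting the tube:** I gripped it near its outer end and eased the grip so its inner end stayed on the mat while I lifted. That tilted it to about 0.65 rad, to match the handle. The first grasp attempt shut on nothing because I lifted before the fingers had closed.
- **Sliding it on:** It met the collar at about 9 N.
- **Throwing the handle:** I pressed it down along its arc and over the dead point, then pressed on until it met the stop at about 11 N.
- **Finishing:** The tube drew off freely, and I laid it down and let go.

**Last checks**
- **Clamp:** After the tube came off, the wrist and side views put the handle about 0.10 rad below level. That is fully closed, to within about 0.03 rad by eye of the pixels. The hold-down arm is down.
- **Tube:** The wrist and side views both put its middle at about (0.500, -0.200) m, near the mat's centre. Both show its full length as it lies.
- **Bystanders:** The tin, tub and spanner are where they started. A first check flagged the spanner because the arm's shadow had changed; a second look showed it had not moved.

**Not confirmed**
- **Handle angle:** I have only the camera estimate; the joint angle itself was not readable.
- **Wrist tilt readings:** Once the tube's inner end was out of view, these disagreed with the geometry by a few hundredths of a radian, so I used them only as a guide.
- **Last picture:** The twelve-picture limit refused the last one I wanted to view, so all later checks were numerical.

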